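# Wind down the stabiliser leg of a tabletop potter's wheel

## Robot

A 6-joint arm with a two-finger parallel gripper is mounted at the origin on the work surface. World frame = base frame: x ahead of the robot, y to its left, z up, the work surface at z = 0. Lengths are in m, angles in degrees, forces in N, time in s.
With the tool pointing down it reaches from about 0.325 to 0.9 m from the base axis. Payload 6.1 kg.
Tool frame: the origin (TCP) lies between the finger pads; the fingertips stand ctrl.tcp_to_tips ahead of it and the grasp point (between the pads) lies 8 mm behind it (ctrl.tcp_to_tips is the distance from the TCP to the fingertips, in m); z points along the fingers, y is the direction in which the jaws open and shut (so a half turn about z gives the same grasp; the last joint's range is limited). The gripper opens to 85 mm and grips with 20 to 120 N. Pads are 22 mm wide; open, the fingers measure 114 mm over their backs; the gripper's body (76 mm by 85 mm) begins 54 mm behind the grasp point. The pads swing forward as they close: fully open they stand 13 mm farther back than shut.
Start: joints at [-83.543, 12.628, 87.462, -0, 79.91, -7.225], TCP at [0.148, -0.607, 0.242] pointing down, gripper open.
Joint ranges: [-170.65, 170.65], [-52.31, 119.04], [5.05, 147.46], [-71.25, 251.25], [11.57, 151.72], [-153.62, 153.62]. Speed limits (degrees/s): [147.25, 147.25, 172.46, 180, 180, 180].

## Interface

Orientations are given as [roll, pitch, yaw] about the fixed x, y, z axes, in that order (R = Rz(yaw) Ry(pitch) Rx(roll)).
In Python, from bench import ctrl gives the robot as it stands.
- The arm moves only by the shell command python3 -m handwheel 'ROWS' [OPENING] [FORCE]. ROWS is JSON, a list of rows, each a list of 2 entries, a list of its own where there are three numbers: the shift along the tool's x, y, z in m, then the turn, a rotation vector about the tool's x, y, z in rad. In form: [[[tx, ty, tz], [wx, wy, wz]], ...]. A call has 1 to 12 rows; each row is the pose to reach, as a shift and turn from the pose commanded when the call began, along the tool's axes at that moment; what a row does not reach only later rows make up. A row lasts 1/8 s, in which the tool goes at most 62.5 mm and 10.7 degrees, less where a joint would pass 70% of its speed; a pose out of reach is approached as far as the arm can. A call with a gripper value outside its range is refused whole. OPENING is the opening, from 0 (shut) to 1 (fully open), set as the call begins (- or left out, the last holds). The fingers move at their own pace and stop on an object; FORCE is the grip in N (left out, the last holds). Time passes only in rows, so rows that repeat a pose let the fingers close. It gives the time, the measured TCP pose, the force and the opening at its end, in the units of the state.
- ctrl.get_obs(): the state, without advancing time (a new reading comes with each control period).
- ctrl.read_camera(name): name is "side" or "top"; returns the picture (400x640x3 uint8, red, green, blue); there is no depth.
- ctrl.calibration(name): a dict with "K" (3x3 intrinsics, pixels), "eye" and "orientation" of the camera in the world. Camera axes: x right, y down, z forward; pixel columns grow to the right and rows downward; lengths in m; the calibration is good to about 2 mm. A picture is of the moment at which its call begins. calibration takes no time and is no camera call.
- ctrl.close_job(): hands the job in, once; it reports no verdict.
Trained networks look in the newest picture that a camera, given by its name, has taken for a name from the list of things; names that differ only in an ending like _2 or _b are one class to them, and where a whole thing is asked for, a point or a joint stands for the part that bears it (a point fixed in the world has none). Each returns a list of dicts, best first, with "p" (0 to 1); they miss things now and then, are a little off and sometimes report something else, mostly with a low value. They report only what shows in the picture. A call takes as long as a camera call.
- ctrl.search_frame(target, camera): "uv" ([column, row] in pixels, amid what is visible of it).
- ctrl.place_of(target, camera): "uv" ([column, row] in pixels: a listed point, or the origin of a listed thing).
The state is a dict: "time_s": time; "joint_pos": joint angles; "joint_vel": joint speeds; "joint_efforts": joint torques, N m; "tool_pos": TCP position; "ee_rot": TCP orientation; "contact_force": force on the tool from outside, world axes, zero at the start; "wrist_torque": the same for the moment, N m; "grip_width": finger opening in m.
Only numpy, scipy, OpenCV 4.12 (cv2) and the standard library are available. Lean on these libraries where they do the work, as an engineer would, in place of code of your own. Each camera call takes 0.05 s, during which the arm holds its last target. There are 200 camera calls.

## Task

The stabiliser leg of the tabletop potter's wheel is too short to reach the bench. Slide the long wooden board in under its foot so that the whole foot will stand on the board, and let the board go; then wind the crank on top of the leg clockwise (seen from above) until the foot bears firmly on the board: stop once the crank has become clearly heavier to turn, without forcing it. Let go of the crank and leave the other things where they are.

Things in the scene. Friction and masses are not known exactly. Their poses are not given: they have to be found in the camera images.
- stand: The fixed potter's wheel with its stabiliser leg. Origin: on the bench exactly below the leg's vertical axis, z up; foot centre and crank axis lie on this vertical line. +x points from the leg to the wheel: a bar 32 mm wide, underside 96 mm above the bench, joins the leg to the housing, which begins 190 mm from the axis and is 290 mm wide; wheel top 163 mm high.
- leg_tube (a point): Point on the leg's axis, 100 mm above the bench. The tube (50 mm diameter) starts 85 mm up. Below it hangs the level round foot, 40 mm diameter, its underside 35 to 50 mm above the bench at the start (not measured); it goes down 12 mm per clockwise crank turn, at lowest 13 mm above the bench.
- crank_axis (a point): Point on the crank's axis, 196 mm above the bench. Gear head below: 58 mm diameter, 164 to 186 mm high; crank arm 192 to 200 mm high. Kept turning, the free crank takes 10 to 11 N along the circle at the knob (the load falls away when the hand stands still). Once the foot bears, each 100 N on it adds 4 N. 4 to 7 N above free is right (100 to 180 N on the foot); over 9 N above is forcing. It stays where it is let go.
- knob_mid (a point): Middle of the crank's upright round hand knob: 24 mm diameter, 45 mm tall, from 202 to 247 mm above the bench. The knob swivels freely on a pin 50 mm from the crank's axis, so the hand that holds it need not turn. It may start anywhere on its circle; clockwise seen from above lowers the foot.
- board: Loose wooden board, 260 mm long (its x), 60 wide (its y), 25 thick, 0.3 kg, origin at its centre, ends alike. It lies flat to the left or right of the leg, lengthwise along world y within 0.2 rad. Gripped across its width about 85 mm from its centre towards the outer end, it slides along the bench until the foot is over its other half, with room for the hand beside the crank.
- shelf_tile: Square pale plaster tile, 130 x 130 x 22 mm, lying on the side of the leg where the board is not. Not to be disturbed; origin at the centre of its underside.
- prop: Upright fired-clay post, 40 mm diameter, 80 mm tall, nearer the robot; not to be disturbed. Origin at the centre of its underside.
- brush: Brush lying nearer the robot, about 200 mm long; not to be disturbed.
- bowl: White bowl, 130 mm wide, 60 mm tall, far left; not to be disturbed.
- mug: Terracotta mug, 80 mm wide, 90 mm tall, far right; not to be disturbed.

How it is judged:
By the outcome, as a careful person would: the job done as asked, in the order asked, and still so for the second after the job is handed in, with the robot touching nothing.
It also fails if it takes over 72 s, if anything falls off the work surface, if the arm or the gripper's body presses on something with over 40 N, if the wrist force passes 120 N, or if a joint passes its speed limit or range.

## Working session

There is one attempt and no reset: what is moved stays moved. The work goes in short steps, Python scripts to look and compute and a shell command to move; the robot and the scene stay as the last step left them, time stands still between calls to the robot, and variables do not carry over. Pictures are saved under pics/ and viewed, about 8 in all and at most 12, crops included, and the job is handed in when it is done.

```bash
ls; mkdir -p pics
cat > h.py <<'E'
from bench import ctrl
import numpy as np, cv2
from scipy.spatial.transform import Rotation as R
def cam(n):
    c=ctrl.calibration(n); return c
def Rc(c):
    o=np.array(c["orientation"],float)
    return o if o.shape==(3,3) else R.from_euler('xyz',o,degrees=True).as_matrix()
def ray(n,uv):
    c=cam(n); d=np.linalg.inv(c["K"])@np.array([uv[0],uv[1],1.]); d=Rc(c)@d
    return np.array(c["eye"]),d/np.linalg.norm(d)
def atz(n,uv,z):
    e,d=ray(n,uv); return e+d*(z-e[2])/d[2]
def tri(a,b):
    (e1,d1),(e2,d2)=ray("side",a),ray("top",b)
    s=np.linalg.lstsq(np.c_[d1,-d2],e2-e1,rcond=None)[0]
    p,q=e1+d1*s[0],e2+d2*s[1]
    return (p+q)/2,np.linalg.norm(p-q)
def proj(n,p):
    c=cam(n); q=np.array(c["K"])@(Rc(c).T@(np.array(p)-c["eye"])); return q[:2]/q[2]
E
python3 - <<'E'
from h import *
for n in("side","top"):
    print(n,ctrl.calibration(n))
    im=ctrl.read_camera(n); cv2.imwrite(f"pics/{n}0.png",im[:,:,::-1])
o=ctrl.get_obs(); print(o, ctrl.tcp_to_tips)
for t in["stand","leg_tube","crank_axis","knob_mid","board","shelf_tile","prop","brush"]:
    r={n:ctrl.place_of(t,n) for n in("side","top")}
    print(t,{n:[(np.round(x["uv"],1).tolist(),round(x["p"],2)) for x in v[:2]] for n,v in r.items()})
    if r["side"] and r["top"]: print("   ",*tri(r["side"][0]["uv"],r["top"][0]["uv"]))
print(ctrl.get_obs()["time_s"])
E
```

```text
pics
side {'K': array([[397.19915189,   0.        , 320.93635811],
       [  0.        , 397.19915189, 195.93125241],
       [  0.        ,   0.        ,   1.        ]]), 'eye': array([0.19252902, 0.67552674, 0.80710332]), 'orientation': array([-130.95688677,    0.25497191, -151.75348164])}
top {'K': array([[363.25808658,   0.        , 321.98848104],
       [  0.        , 363.25808658, 204.40925568],
       [  0.        ,   0.        ,   1.        ]]), 'eye': array([ 0.3637365 , -0.01788527,  1.2320909 ]), 'orientation': array([-171.47882929,    1.49147177,  -89.33608042])}
{'time_s': 0.1, 'joint_pos': array([-8.35408994e+01,  1.26717382e+01,  8.75190200e+01,  1.21220251e-04,
        7.99114288e+01, -7.22378378e+00]), 'joint_vel': array([-0.00828433, -0.20908981, -0.21630352, -0.01797898,  0.09415373,
        0.05574721]), 'joint_efforts': array([ 6.50002294e-04, -4.98242033e+01, -3.90547836e+01, -1.20352397e-04,
        5.64781803e-03,  8.04943792e-07]), 'tool_pos': array([ 0.14779213, -0.60672893,  0.24129941]), 'ee_rot': array([-1.79898639e+02, -1.29678536e-02,  1.36828516e+01]), 
[... 673 characters left out ...]
0.6], 0.41)]}
    [ 0.5543224  -0.0966113   0.21560532] 0.003953654097763953
board {'side': [([326.0, 222.8], 0.72), ([365.0, 174.3], 0.7)], 'top': [([413.9, 198.4], 0.62)]}
    [ 0.67135069 -0.35190412 -0.32454932] 0.09867468526438378
shelf_tile {'side': [([269.6, 316.3], 0.68), ([322.6, 193.3], 0.65)], 'top': [([245.8, 205.7], 0.71)]}
    [ 0.54318893  0.28125249 -0.0081547 ] 0.0010966919846887295
prop {'side': [([397.2, 228.2], 0.96)], 'top': [([363.8, 254.2], 0.58), ([215.1, 162.2], 0.17)]}
    [ 0.38045613 -0.12633722 -0.00605366] 4.034252898551668e-05
brush {'side': [([358.9, 287.7], 0.71)], 'top': [([290.3, 253.5], 0.75)]}
    [0.38450832 0.12156462 0.00933661] 0.00983324079192271
0.9
```

View pics/side0.png

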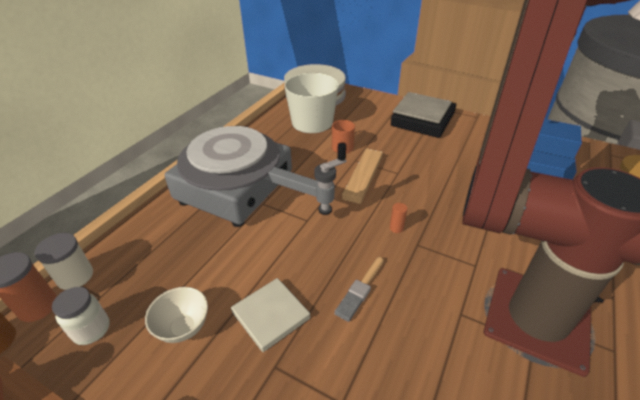

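View pics/top0.png

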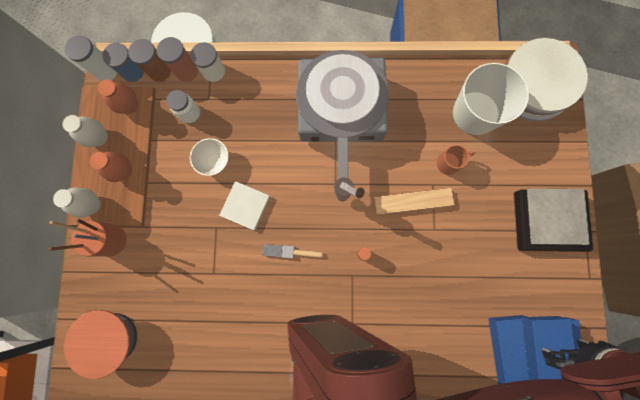

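The side view shows the leg/foot at about (325,210), the knob at (341,152) and the board at (363,175). In the top view the board spans (376..454, 189..213), and the crank at (342,187) points right to the knob at (360,191). Next I measure the board and knob more closely.

Run:
```python
from h import *
s=cv2.imread("pics/side0.png"); t=cv2.imread("pics/top0.png")
a=cv2.resize(s[130:240,290:420],None,fx=6,fy=5.4,interpolation=cv2.INTER_CUBIC)
cs=cv2.resize(s[130:230,300:400],(400,400),interpolation=cv2.INTER_CUBIC)
ct=cv2.resize(t[150:250,325:465],(560,400),interpolation=cv2.INTER_CUBIC)
cv2.imwrite("pics/crop.png",cv2.resize(np.hstack([cs,ct]),None,fx=800/960,fy=800/960))
# board top segmentation by colour
for n,im,seed in(("side",s,(366,172)),("top",t,(415,199))):
    m=np.zeros((402,642),np.uint8)
    hsv=cv2.cvtColor(im,cv2.COLOR_BGR2HSV)
    print(n,hsv[seed[1],seed[0]],hsv[seed[1]+25,seed[0]+5])
    cv2.floodFill(im.copy(),m,seed,0,(14,)*3,(14,)*3,4|(255<<8)|cv2.FLOODFILL_MASK_ONLY|cv2.FLOODFILL_FIXED_RANGE*0) if 0 else cv2.floodFill(im.copy(),m,seed,0,(40,)*3,(40,)*3,4|(255<<8)|cv2.FLOODFILL_MASK_ONLY|cv2.FLOODFILL_FIXED_RANGE)
    ys,xs=np.nonzero(m[1:-1,1:-1]); 
    r=cv2.minAreaRect(np.c_[xs,ys].astype(np.float32)); b=cv2.boxPoints(r)
    print(len(xs),r)
    for p in b: print(p.round(1),atz(n,p,.025).round(4))
    P=np.array([atz(n,p,.025)[:2] for p in np.c_[xs,ys]]); r=cv2.minAreaRect((P*1000).astype(np.float32)); print("world",r)
print("leg tri",tri((326.4,192.9),(342,193.2)))
for n,uv,z in(("side",(326.4,192.9),.1),("top",(342,193.2),.1),("side",(322.4,162.1),.196),("top",(340,186.3),.196),("side",(340.7,153.1),.2245),("top",(359.6,190.6),.2245),("side",(328,222.8),0),("top",(342.3,196.3),0)): print(n,uv,z,atz(n,uv,z).round(4))
```

```text
side [ 16 122 193] [ 14 131 103]
847 ((363.3000183105469, 169.90000915527344), (19.230182647705078, 49.64070510864258), 26.56505012512207)
[343.6 187.8] [ 0.5785 -0.1829  0.025 ]
[365.8 143.4] [ 0.616 -0.441  0.025]
[383. 152.] [ 0.5426 -0.4196  0.025 ]
[360.8 196.4] [ 0.5155 -0.1707  0.025 ]
world ((563.22802734375, -301.62847900390625), (63.772254943847656, 247.28367614746094), 7.527425765991211)
top [ 17 104 232] [ 13 128 189]
1228 ((416.6072998046875, 200.2271270751953), (17.355485916137695, 72.32113647460938), 83.1572265625)
[379.7 195.9] [ 0.5746 -0.1778  0.025 ]
[451.5 187.3] [ 0.6056 -0.418   0.025 ]
[453.5 204.5] [ 0.5472 -0.4225  0.025 ]
[381.7 213.2] [ 0.5163 -0.184   0.025 ]
world ((560.8980712890625, -300.2872619628906), (58.542579650878906, 241.09454345703125), 7.357674598693848)
leg tri (array([ 0.56804358, -0.04893312,  0.10958913]), np.float64(0.0008268859140179023))
side (326.4, 192.9) 0.1 [ 0.5736 -0.0588  0.1   ]
top (342, 193.2) 0.1 [ 0.5694 -0.0493  0.1   ]
side (322.4, 162.1) 0.196 [ 0.5883 -0.0635  0.196 ]
top (340, 186.3) 0.196 [ 0.5723 -0.0408  0.196 ]
side (340.7, 153.1) 0.2245 [ 0.5469 -0.0852  0.2245]
top (359.6, 190.6) 0.2245 [ 0.5545 -0.0953  0.2245]
side (328, 222.8) 0 [ 0.5621 -0.0476  0.    ]
top (342.3, 196.3) 0 [ 0.5767 -0.0532  0.    ]
```

View pics/crop.png

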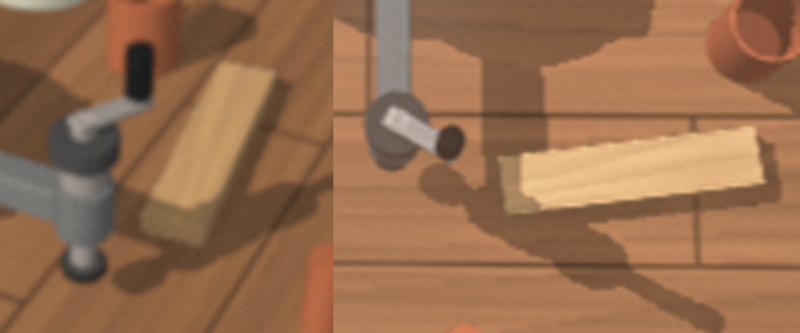

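The crop (3.33x) puts the knob mid at side (341.7,151), the knob top at top-view (360.3,191.5) and the crank hub at side (324,167.5) and top (343.6,186). The board's shaded near end is at about (375,197)-(377,214). I'll fit these together.

Run:
```python
from h import *
from scipy.optimize import least_squares
obs=[("side","a",.2,(324,167.5)),("top","a",.2,(343.6,186)),("side","a",.1,(326,192.9)),("top","a",.1,(342,193.2)),("side","a",.175,(325,174)),("top","a",.186,(343.5,187.3)),
("side","k",.2245,(341.7,151.3)),("side","k",.247,(342,143)),("top","k",.247,(360.3,191.5)),("top","k",.2245,(359.6,191))]
def f(v):
    r=[]
    for n,w,z,uv in obs:
        p=v[:2]+(0.05*np.array([np.cos(v[2]),np.sin(v[2])]) if w=="k" else 0)
        r.append(proj(n,[*p,z])-uv)
    return np.ravel(r)
s=least_squares(f,[.57,-.05,-1.5],loss="soft_l1"); print(s.x,np.degrees(s.x[2]),f(s.x).reshape(-1,2).round(1).tolist())
print("knob",s.x[:2]+.05*np.array([np.cos(s.x[2]),np.sin(s.x[2])]), "knob tri",tri((341.7,151.3),(359.6,191)))
a=s.x[:2]
for z in(.035,.042,.05): print("foot bottom proj side",z,proj("side",[*a,z]))
print("board side tri: far/near corners")
for A,B in(((365.8,143.4),(451.5,187.3)),((383,152),(453.5,204.5))): print(tri(A,B))
for p in((374.5,197.1),(377.2,213.9),(451.5,187.3),(453.5,204.5)): print("top",p,atz("top",p,.025).round(4))
print("mug",[ (np.round(x["uv"],1),atz("top",x["uv"],0).round(3)) for x in ctrl.place_of("mug","top")[:1]], atz("top",(440,155),.09),atz("top",(453,172),.045))
```

```text
[ 0.57179967 -0.05026199 -2.03129324] -116.38452980392724 [[1.7, -2.2], [-0.3, 0.2], [-0.5, 2.0], [0.3, -0.7], [0.6, -0.9], [-0.3, -0.2], [-0.3, -0.4], [-0.3, 0.5], [-0.2, -0.6], [-0.1, 1.3]]
knob [ 0.54958    -0.09505358] knob tri (array([ 0.55167373, -0.09614682,  0.22243105]), np.float64(0.004386744811484366))
foot bottom proj side 0.035 [325.46481864 212.28715037]
foot bottom proj side 0.042 [325.47232417 210.47920961]
foot bottom proj side 0.05 [325.48097758 208.39476553]
board side tri: far/near corners
(array([ 0.60282075, -0.4105851 ,  0.04650893]), np.float64(0.0030999674115762556))
(array([ 0.54598156, -0.42393762,  0.02167989]), np.float64(0.0038397000221621846))
top (374.5, 197.1) [ 0.5705 -0.1605  0.025 ]
top (377.2, 213.9) [ 0.5137 -0.1689  0.025 ]
top (451.5, 187.3) [ 0.6056 -0.4181  0.025 ]
top (453.5, 204.5) [ 0.5473 -0.4223  0.025 ]
mug [(array([446.6, 163. ]), array([ 0.696, -0.413,  0.   ]))] [ 0.69825277 -0.36421523  0.09      ] [ 0.65336863 -0.41853662  0.045     ]
```

```bash
python3 -m handwheel '[[[0.046,-0.012,0],[0,0,-0.146]],[[0.093,-0.025,0],[0,0,-0.293]],[[0.139,-0.037,0],[0,0,-0.44]],[[0.186,-0.05,0],[0,0,-0.586]],[[0.232,-0.062,0.01],[0,0,-0.732]],[[0.279,-0.074,0.03],[0,0,-0.879]],[[0.325,-0.087,0.05],[0,0,-1.025]],[[0.372,-0.099,0.07],[0,0,-1.172]],[[0.418,-0.111,0.09],[0,0,-1.318]],[[0.4644,-0.1237,0.11],[0,0,-1.465]],[[0.4644,-0.1237,0.13],[0,0,-1.465]],[[0.4644,-0.1237,0.13],[0,0,-1.465]]]' 1 80
python3 - <<'E'
from h import *
for n in("side","top"):
    im=ctrl.read_camera(n); cv2.imwrite(f"pics/{n}1.png",im[:,:,::-1])
s=cv2.imread("pics/side1.png")[110:260,280:480]; t=cv2.imread("pics/top1.png")[130:280,340:540]
cv2.imwrite("pics/c1.png",np.hstack([cv2.resize(s,(400,300)),cv2.resize(t,(400,300))]))
E
```

```text
time_s: 2.45
tool_pos: [0.5682, -0.3761, 0.1096]
ee_rot: [-179.8, -0.2, 97.6]
contact_force: [-1.3, -0.3, 0.1]
grip_width: 0.0855
```

View pics/c1.png

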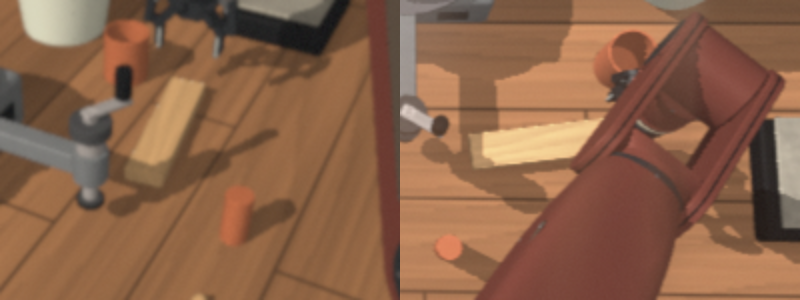

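The side crop shows the open fingers ahead and above the board's far half, with the mug clear to the left. The top view is blocked by the arm. Descending.

```bash
python3 -m handwheel '[[[0,0.001,0.03],[0,0,0]],[[0,0.002,0.06],[0,0,0]],[[0,0.002,0.08],[0,0,0]],[[0,0.002,0.09],[0,0,0]],[[0,0.002,0.095],[0,0,0]],[[0,0.002,0.095],[0,0,0]]]' 1 80
python3 - <<'E'
from h import *
o=ctrl.get_obs(); print(o["contact_force"],o["tool_pos"])
E
```

```text
time_s: 3.3
tool_pos: [0.5721, -0.3773, 0.0179]
ee_rot: [180.0, 0.0, 97.6]
contact_force: [-0.6, 0.1, -0.1]
grip_width: 0.0856
[-0.56392679  0.09984273 -0.12646916] [ 0.57206215 -0.37734058  0.01790765]
```

```bash
python3 -m handwheel '[[[0,0,0],[0,0,0]],[[0,0,0],[0,0,0]],[[0,0,0],[0,0,0]],[[0,0,0],[0,0,0]],[[0,0,0],[0,0,0]],[[0,0,0],[0,0,0]]]' 0 60
python3 - <<'E'
from h import *
o=ctrl.get_obs(); print(o["contact_force"],o["tool_pos"],o["wrist_torque"])
E
```

```text
time_s: 4.05
tool_pos: [0.5726, -0.3776, 0.0187]
ee_rot: [179.9, 0.1, 97.6]
contact_force: [0.6, 0.6, 5.2]
grip_width: 0.0583
[0.55062947 0.64675771 5.21025323] [ 0.57259597 -0.37756963  0.01874907] [0.09102046 0.20881641 0.00713487]
```

```bash
python3 -m handwheel '[[[0.008,0.002,-0.001],[0,0,0]],[[0.026,0.006,-0.001],[0,0,0]],[[0.045,0.011,-0.001],[0,0,0]],[[0.064,0.016,-0.001],[0,0,0]],[[0.083,0.021,-0.001],[0,0,0]],[[0.102,0.026,-0.001],[0,0,0]],[[0.121,0.031,-0.001],[0,0,0]],[[0.140,0.036,-0.001],[0,0,0]],[[0.157,0.040,-0.001],[0,0,0]],[[0.166,0.0425,-0.001],[0,0,0]],[[0.168,0.0425,-0.001],[0,0,0]],[[0.168,0.0425,-0.001],[0,0,0]]]' 0 60
python3 - <<'E'
from h import *
o=ctrl.get_obs(); print(o["contact_force"],o["tool_pos"],o["wrist_torque"])
im=ctrl.read_camera("side"); cv2.imwrite("pics/side2.png",im[:,:,::-1])
t=ctrl.read_camera("top")
a=cv2.resize(im[140:240,270:400],(520,400),interpolation=cv2.INTER_CUBIC)
b=cv2.resize(t[150:250,310:380],(280,400),interpolation=cv2.INTER_CUBIC)
cv2.imwrite("pics/c2.png",np.hstack([a,b])[:,:,::-1])
E
```

```text
time_s: 5.55
tool_pos: [0.5922, -0.2035, 0.0187]
ee_rot: [179.9, -0.0, 97.6]
contact_force: [1.3, -1.6, 6.2]
grip_width: 0.0585
[ 1.34134767 -1.6151721   6.24193324] [ 0.59221937 -0.20351839  0.0187236 ] [-0.22724751 -0.2111238   0.08256166]
```

View pics/c2.png

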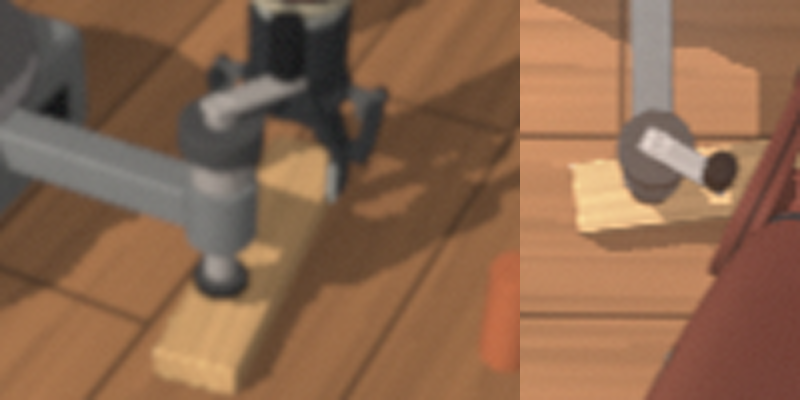

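The crop shows the board under the foot. Its near end has corners at side px (309,227.5) and (330,231.8), and at top px (322.5,191) and (326,208). Checking centring.

Run:
```python
from h import *
for n,p in(("side",(308.75,227.5)),("side",(330,231.7)),("top",(322.5,191)),("top",(326,207.7))): print(n,atz(n,p,.025).round(4))
d=np.array([.132,-.991]);w=np.array([.991,.132]);T=np.array([.5922,-.2035]);A=np.array([.572,-.050])
print("axis rel TCP along,lat",(A-T)@d,(A-T)@w)
# project predicted board outline & foot in side at 4x crop
for s,l in((-.130,-.03),(-.130,.03),(.02,.03),(.02,-.03)):
    p=T-.087*d+s*d+l*w; u=proj("side",[*p,.025]); print(((u-[270,140])*4).round(), ((proj("top",[*p,.025])-[310,150])*4+[520,0]).round())
```

```text
side [0.5889 0.0159 0.025 ]
side [0.53   0.0026 0.025 ]
top [0.5901 0.0144 0.025 ]
top [0.5332 0.002  0.025 ]
axis rel TCP along,lat -0.15478489999999998 0.00024380000000000056
[232. 370.] [577. 230.]
[150. 348.] [569. 160.]
[225. 215.] [745. 138.]
[300. 233.] [755. 208.]
```

The board is centred to within about 2–4 mm and both views agree. Its end lies about 60 mm past the axis. Releasing and rising.

```bash
python3 -m handwheel '[[[0,0,0],[0,0,0]],[[0,0,0],[0,0,0]],[[0,0,0],[0,0,0]],[[0,0,0],[0,0,0]],[[0,0,-0.01],[0,0,0]],[[0,0,-0.04],[0,0,0]],[[0,0,-0.09],[0,0,0]],[[0,0,-0.14],[0,0,0]],[[0,0,-0.19],[0,0,0]],[[0,0,-0.24],[0,0,0]],[[0,0,-0.28],[0,0,0]],[[0,0,-0.28],[0,0,0]]]' 1 80
python3 - <<'E'
from h import *
im=ctrl.read_camera("side"); t=ctrl.read_camera("top")
o=ctrl.get_obs(); print(o["contact_force"],o["tool_pos"])
for k in("knob_mid","crank_axis"):
    r=[ctrl.place_of(k,n) for n in("side","top")]; print(k,[[(np.round(x["uv"],1),x["p"]) for x in q[:2]] for q in r])
cv2.imwrite("pics/s3.png",im[:,:,::-1])
E
```

```text
time_s: 7.15
tool_pos: [0.5935, -0.2057, 0.3045]
ee_rot: [179.5, 0.3, 97.6]
contact_force: [0.6, 0.4, 0.2]
grip_width: 0.0855
[ 0.0678779   0.21756249 -0.28314063] [ 0.5916076  -0.2048591   0.29905703]
knob_mid [[(array([340.4, 149. ]), 0.45)], [(array([359.9, 188.9]), 0.39)]]
crank_axis [[(array([322.3, 163.4]), 0.87)], [(array([341.6, 185.6]), 0.82)]]
```

```bash
python3 -m handwheel '[[[0.03,-0.007,0],[0,0,0]],[[0.06,-0.014,0],[0,0,0]],[[0.09,-0.021,0],[0,0,0]],[[0.114,-0.0265,0],[0,0,0]],[[0.114,-0.0265,0],[0,0,0]],[[0.114,-0.0265,0.02],[0,0,0]],[[0.114,-0.0265,0.04],[0,0,0]],[[0.114,-0.0265,0.06],[0,0,0]],[[0.114,-0.0265,0.075],[0,0,0]],[[0.114,-0.0265,0.08],[0,0,0]],[[0.114,-0.0265,0.08],[0,0,0]]]' 1 80
python3 - <<'E'
from h import *
im=ctrl.read_camera("side"); t=ctrl.read_camera("top")
o=ctrl.get_obs(); print(o["contact_force"],o["tool_pos"])
a=cv2.resize(im[110:210,280:400],(480,400),interpolation=cv2.INTER_CUBIC)
b=cv2.resize(t[140:240,300:380],(320,400),interpolation=cv2.INTER_CUBIC)
cv2.imwrite("pics/c4.png",np.hstack([a,b])[:,:,::-1])
for z in(.209,.247): print(((proj("side",[*o["tool_pos"][:2],z])-[280,110])*4).round())
E
```

```text
time_s: 8.82
tool_pos: [0.5502, -0.0954, 0.2181]
ee_rot: [-180.0, -0.0, 97.6]
contact_force: [-0.4, -0.1, -0.2]
grip_width: 0.0853
[0.41999881 0.37667394 0.59436978] [ 0.55075326 -0.09549838  0.21915481]
[244. 182.]
[245. 133.]
```

View pics/c4.png

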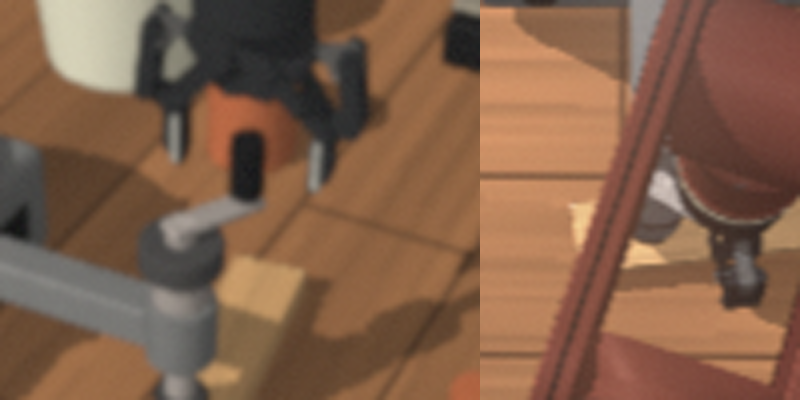

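The side crop shows the knob midway between the fingers (knob 246,132–195, predicted 245,133). Closing on it.

```bash
python3 -m handwheel '[[[0,0,-0.003],[0,0,0]],[[0,0,-0.003],[0,0,0]],[[0,0,-0.003],[0,0,0]],[[0,0,-0.003],[0,0,0]],[[0,0,-0.003],[0,0,0]],[[0,0,-0.003],[0,0,0]],[[0,0,-0.003],[0,0,0]]]' 0 80
python3 - <<'E'
from h import *
o=ctrl.get_obs(); print(o["contact_force"],o["tool_pos"],o["wrist_torque"])
A=np.array([.572,-.050]); v=o["tool_pos"][:2]-A; print(np.linalg.norm(v),np.degrees(np.arctan2(v[1],v[0])))
# circle rows: angle th0=-116, clockwise = decreasing world angle
def rows(th0,steps,yaw=97.6,r=.05):
    y=np.radians(yaw); X=np.array([np.cos(y),np.sin(y)]); Y=np.array([np.sin(y),-np.cos(y)])
    for s in steps:
        a,b=np.radians(th0),np.radians(th0-s); dp=r*np.array([np.cos(b)-np.cos(a),np.sin(b)-np.sin(a)])
        print([[round(dp@X,4),round(dp@Y,4),0],[0,0,0]],end=",")
    print()
th=np.degrees(np.arctan2(v[1],v[0]))
rows(th,[5,15,25,35,45,55,65,75,85,90,90])
E
```

```text
time_s: 9.8
tool_pos: [0.5506, -0.0953, 0.2218]
ee_rot: [179.9, 0.0, 97.6]
contact_force: [0.1, 0.6, 5.4]
grip_width: 0.0222
[0.09983867 0.58783355 5.36408354] [ 0.55055896 -0.0953173   0.22176483] [ 0.14678639 -0.03660786  0.03207743]
0.05013357848117495 -115.32030906738581
[[np.float64(0.0025), np.float64(-0.0036), 0], [0, 0, 0]],[[np.float64(0.0085), np.float64(-0.0099), 0], [0, 0, 0]],[[np.float64(0.0154), np.float64(-0.0152), 0], [0, 0, 0]],[[np.float64(0.0232), np.float64(-0.0192), 0], [0, 0, 0]],[[np.float64(0.0315), np.float64(-0.0217), 0], [0, 0, 0]],[[np.float64(0.0402), np.float64(-0.0228), 0], [0, 0, 0]],[[np.float64(0.0489), np.float64(-0.0223), 0], [0, 0, 0]],[[np.float64(0.0574), np.float64(-0.0204), 0], [0, 0, 0]],[[np.float64(0.0654), np.float64(-0.017), 0], [0, 0, 0]],[[np.float64(0.0691), np.float64(-0.0148), 0], [0, 0, 0]],[[np.float64(0.0691), np.float64(-0.0148), 0], [0, 0, 0]],
```

```bash
cat > c.py <<'E'
import sys; from h import *
th0=float(sys.argv[1]); steps=eval(sys.argv[2]); A=np.array([.572,-.050])
o=ctrl.get_obs(); v=o["tool_pos"][:2]-A; th=np.arctan2(v[1],v[0]); F=o["contact_force"]
er=np.array([np.cos(th),np.sin(th)]); et=np.array([np.sin(th),-np.cos(th)]) # clockwise
print("t",round(o["time_s"],2),"r",np.linalg.norm(v).round(4),"th",np.degrees(th).round(1),"Ft(+=resist)",-(F[:2]@et).round(2),"Fr",(F[:2]@er).round(2),"Fz",F[2].round(2),"z",o["tool_pos"][2].round(4),"w",o["grip_width"])
y=np.radians(97.6); X=np.array([np.cos(y),np.sin(y)]); Y=np.array([np.sin(y),-np.cos(y)])
out=[]
for s in steps:
    a,b=np.radians(th0),np.radians(th0-s); dp=.05*np.array([np.cos(b)-np.cos(a),np.sin(b)-np.sin(a)])
    out.append("[[%.4f,%.4f,0],[0,0,0]]"%(dp@X,dp@Y))
print("["+",".join(out)+"]")
E
python3 -m handwheel '[[[0.0025,-0.0036,0],[0,0,0]],[[0.0085,-0.0099,0],[0,0,0]],[[0.0154,-0.0152,0],[0,0,0]],[[0.0232,-0.0192,0],[0,0,0]],[[0.0315,-0.0217,0],[0,0,0]],[[0.0402,-0.0228,0],[0,0,0]]]' 0 80; python3 c.py -170.3 'range(10,130,10)'
```

```text
time_s: 10.55
tool_pos: [0.5258, -0.0601, 0.2219]
ee_rot: [179.5, 0.3, 97.6]
contact_force: [17.7, -7.8, -7.1]
grip_width: 0.0224
t 10.55 r 0.0473 th -167.6 Ft(+=resist) 11.41 Fr -15.64 Fz -7.09 z 0.2219 w 0.02243212057792942
[[[0.0087,0.0004,0],[0,0,0]],[[0.0172,0.0024,0],[0,0,0]],[[0.0252,0.0058,0],[0,0,0]],[[0.0325,0.0105,0],[0,0,0]],[[0.0389,0.0164,0],[0,0,0]],[[0.0442,0.0234,0],[0,0,0]],[[0.0482,0.0312,0],[0,0,0]],[[0.0507,0.0395,0],[0,0,0]],[[0.0518,0.0481,0],[0,0,0]],[[0.0514,0.0568,0],[0,0,0]],[[0.0494,0.0653,0],[0,0,0]],[[0.0460,0.0734,0],[0,0,0]]]
```

```bash
cat > c.py <<'E'
# usage: c.py cmdx cmdy cx cy th_start 'steps'
import sys,json,os; from h import *
cx,cy,cmd_x,cmd_y,th0=[float(a) for a in sys.argv[1:6]]; steps=eval(sys.argv[6]); A=np.array([cx,cy])
o=ctrl.get_obs(); p=o["tool_pos"][:2]; open("log.txt","a").write("%f %f\n"%tuple(p))
L=np.loadtxt("log.txt",ndmin=2)
if len(L)>3:
    from scipy.optimize import least_squares
    s=least_squares(lambda c:np.hypot(*(L-c).T)-.05,A); print("centre fit",s.x.round(4),(s.fun*1e3).round(1))
v=p-A; th=np.arctan2(v[1],v[0]); F=o["contact_force"]
er=np.array([np.cos(th),np.sin(th)]); et=np.array([np.sin(th),-np.cos(th)])
print("t",round(o["time_s"],2),"p",p.round(4),"r",np.linalg.norm(v).round(4),"th",np.degrees(th).round(1),"Ft",-(F[:2]@et).round(2),"Fr",(F[:2]@er).round(2),"Fz",F[2].round(2),"w",o["grip_width"].round(4))
y=np.radians(97.6); X=np.array([np.cos(y),np.sin(y)]); Y=np.array([np.sin(y),-np.cos(y)])
out=[]
for s in steps:
    b=np.radians(th0-s); q=A+.05*np.array([np.cos(b),np.sin(b)]); dp=q-[cmd_x,cmd_y]
    out.append("[[%.4f,%.4f,0],[0,0,0]]"%(dp@X,dp@Y))
print("["+",".join(out)+"]"); print("end cmd",q.round(4),"th",th0-steps[-1])
E
echo "0.55056 -0.09532" > log.txt
python3 c.py 0.575 -0.052 0.5227 -0.0584 -171 'range(10,70,10)'
```

```text
Traceback (most recent call last):
  File "c.py", line 11, in <module>
    print("t",round(o["time_s"],2),"p",p.round(4),"r",np.linalg.norm(v).round(4),"th",np.degrees(th).round(1),"Ft",-(F[:2]@et).round(2),"Fr",(F[:2]@er).round(2),"Fz",F[2].round(2),"w",o["grip_width"].round(4))
                                                                                                                                                                                        ^^^^^^^^^^^^^^^^^^^^^
AttributeError: 'float' object has no attribute 'round'
```

```bash
sed -i 's/o\["grip_width"\].round(4)/round(o["grip_width"],4)/' c.py; echo "0.55056 -0.09532" > log.txt
python3 c.py 0.575 -0.052 0.5227 -0.0584 -171 'range(10,70,10)'
```

```text
t 10.55 p [ 0.5258 -0.0601] r 0.0499 th -170.6 Ft 10.58 Fr -16.22 Fz -7.09 w 0.0224
[[[0.0069,0.0032,0],[0,0,0]],[[0.0154,0.0053,0],[0,0,0]],[[0.0234,0.0088,0],[0,0,0]],[[0.0306,0.0136,0],[0,0,0]],[[0.0369,0.0196,0],[0,0,0]],[[0.0421,0.0266,0],[0,0,0]]]
end cmd [ 0.5435 -0.0131] th -231.0
```

```bash
python3 -m handwheel '[[[0.0069,0.0032,0],[0,0,0]],[[0.0154,0.0053,0],[0,0,0]],[[0.0234,0.0088,0],[0,0,0]],[[0.0306,0.0136,0],[0,0,0]],[[0.0369,0.0196,0],[0,0,0]],[[0.0421,0.0266,0],[0,0,0]]]' 0 80 | head -1;python3 c.py 0.575 -0.052 0.5435 -0.0131 -231 'range(10,70,10)'
```

```text
time_s: 11.3
t 11.3 p [ 0.5418 -0.015 ] r 0.0497 th 131.9 Ft 10.45 Fr 0.19 Fz 8.27 w 0.0225
[[[0.0038,0.0078,0],[0,0,0]],[[0.0063,0.0162,0],[0,0,0]],[[0.0073,0.0249,0],[0,0,0]],[[0.0067,0.0336,0],[0,0,0]],[[0.0047,0.0420,0],[0,0,0]],[[0.0012,0.0500,0],[0,0,0]]]
end cmd [ 0.5929 -0.0053] th -291.0
```

```bash
python3 -m handwheel '[[[0.0038,0.0078,0],[0,0,0]],[[0.0063,0.0162,0],[0,0,0]],[[0.0073,0.0249,0],[0,0,0]],[[0.0067,0.0336,0],[0,0,0]],[[0.0047,0.0420,0],[0,0,0]],[[0.0012,0.0500,0],[0,0,0]]]' 0 80 | head -1;python3 c.py 0.575 -0.052 0.5929 -0.0053 -291 'range(10,70,10)'
```

```text
time_s: 12.05
centre fit [ 0.5753 -0.0519] [-0.1  0.2 -0.1  0.1]
t 12.05 p [ 0.5908 -0.0044] r 0.0502 th 71.6 Ft 9.75 Fr -0.03 Fz 10.69 w 0.0224
[[[-0.0048,0.0073,0],[0,0,0]],[[-0.0109,0.0136,0],[0,0,0]],[[-0.0179,0.0188,0],[0,0,0]],[[-0.0257,0.0226,0],[0,0,0]],[[-0.0340,0.0251,0],[0,0,0]],[[-0.0427,0.0261,0],[0,0,0]]]
end cmd [ 0.6244 -0.0442] th -351.0
```

```bash
python3 -m handwheel '[[[-0.0048,0.0073,0],[0,0,0]],[[-0.0109,0.0136,0],[0,0,0]],[[-0.0179,0.0188,0],[0,0,0]],[[-0.0257,0.0226,0],[0,0,0]],[[-0.0340,0.0251,0],[0,0,0]],[[-0.0427,0.0261,0],[0,0,0]]]' 0 80 | head -1;python3 c.py 0.5752 -0.052 0.6244 -0.0442 -351 'range(10,70,10)'
```

```text
time_s: 12.8
centre fit [ 0.5753 -0.0519] [-0.   0.2 -0.1  0.   0.1]
t 12.8 p [ 0.6243 -0.0414] r 0.0503 th 12.2 Ft 10.53 Fr 1.0 Fz 5.63 w 0.0222
[[[-0.0087,-0.0004,0],[0,0,0]],[[-0.0172,-0.0024,0],[0,0,0]],[[-0.0252,-0.0059,0],[0,0,0]],[[-0.0324,-0.0107,0],[0,0,0]],[[-0.0387,-0.0167,0],[0,0,0]],[[-0.0439,-0.0237,0],[0,0,0]]]
end cmd [ 0.6067 -0.0909] th -411.0
```

```bash
python3 -m handwheel '[[[-0.0087,-0.0004,0],[0,0,0]],[[-0.0172,-0.0024,0],[0,0,0]],[[-0.0252,-0.0059,0],[0,0,0]],[[-0.0324,-0.0107,0],[0,0,0]],[[-0.0387,-0.0167,0],[0,0,0]],[[-0.0439,-0.0237,0],[0,0,0]]]' 0 80 | head -1;python3 c.py 0.5752 -0.052 0.6067 -0.0909 -411 'range(10,40,10)'
python3 - <<'E'
from h import *
im=ctrl.read_camera("side"); cv2.imwrite("pics/c5.png",cv2.resize(im[170:240,280:380],(800,560),interpolation=cv2.INTER_CUBIC)[:,:,::-1])
for z in(.025,.03,.035,.04): print(z,((proj("side",[.5753,-.0519,z])-[280,170])*8).round())
E
```

```text
time_s: 13.55
centre fit [ 0.5754 -0.052 ] [-0.1  0.2 -0.1  0.1  0.1  0. ]
t 13.55 p [ 0.6083 -0.0896] r 0.0501 th -48.6 Ft 10.7 Fr 1.08 Fz 2.24 w 0.0223
[[[-0.0038,-0.0078,0],[0,0,0]],[[-0.0063,-0.0162,0],[0,0,0]],[[-0.0073,-0.0249,0],[0,0,0]]]
end cmd [ 0.583  -0.1014] th -441.0
0.025 [357. 353.]
0.03 [357. 343.]
0.035 [357. 332.]
0.04 [357. 322.]
```

View pics/c5.png

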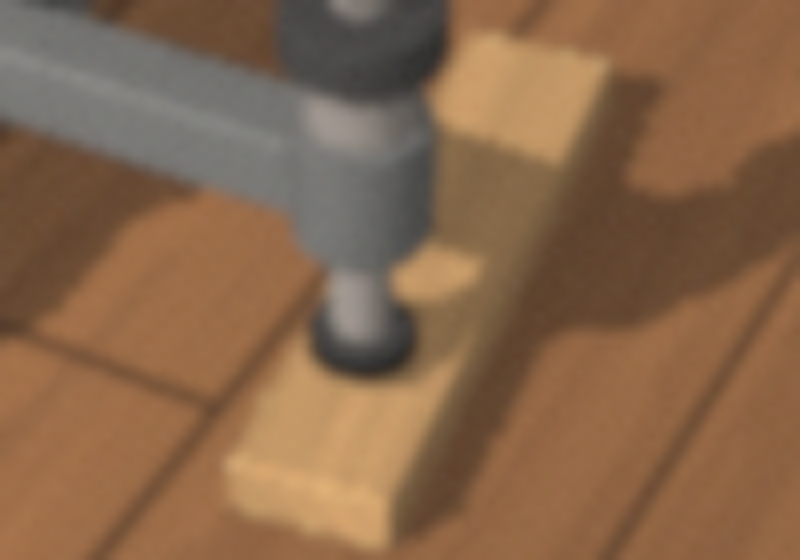

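The zoom shows the foot (363,345) a few mm above the board, about 3 mm off its centreline with board visible on all sides, so the whole foot will stand on it. Now shorter steps.

```bash
python3 -m handwheel '[[[-0.0038,-0.0078,0],[0,0,0]],[[-0.0063,-0.0162,0],[0,0,0]],[[-0.0073,-0.0249,0],[0,0,0]]]' 0 80 | head -1;python3 c.py 0.5753 -0.052 0.583 -0.1014 -441 '[10,20,30]'
```

```text
time_s: 13.98
centre fit [ 0.5754 -0.052 ] [-0.1  0.2 -0.1  0.1  0.1  0.   0. ]
t 13.97 p [ 0.5847 -0.1011] r 0.05 th -79.2 Ft 10.3 Fr -0.56 Fz -0.31 w 0.0223
[[[0.0005,-0.0086,0],[0,0,0]],[[0.0026,-0.0170,0],[0,0,0]],[[0.0061,-0.0250,0],[0,0,0]]]
end cmd [ 0.5574 -0.0987] th -471.0
```

```bash
tail -3 log.txt
```

```text
0.624329 -0.041365
0.608319 -0.089631
0.584708 -0.101133
```

```bash
python3 -m handwheel '[[[0.0005,-0.0086,0],[0,0,0]],[[0.0026,-0.0170,0],[0,0,0]],[[0.0061,-0.0250,0],[0,0,0]]]' 0 80 | head -1;python3 c.py 0.5753 -0.052 0.5574 -0.0987 -471 '[10,20,30]'
```

```text
time_s: 14.35
centre fit [ 0.5754 -0.052 ] [-0.1  0.2 -0.1  0.1  0.1  0.   0.   0. ]
t 14.35 p [ 0.5591 -0.0993] r 0.05 th -108.9 Ft 10.2 Fr -3.3 Fz -1.17 w 0.0224
[[[0.0048,-0.0073,0],[0,0,0]],[[0.0109,-0.0136,0],[0,0,0]],[[0.0179,-0.0188,0],[0,0,0]]]
end cmd [ 0.5364 -0.0835] th -501.0
```

```bash
python3 -m handwheel '[[[0.0048,-0.0073,0],[0,0,0]],[[0.0109,-0.0136,0],[0,0,0]],[[0.0179,-0.0188,0],[0,0,0]]]' 0 80 | head -1;python3 c.py 0.5753 -0.052 0.5364 -0.0835 -501 '[10,20]'
```

```text
time_s: 14.72
centre fit [ 0.5754 -0.052 ] [-0.1  0.2 -0.1  0.1  0.1  0.   0.   0.  -0. ]
t 14.72 p [ 0.5379 -0.085 ] r 0.0499 th -138.6 Ft 10.36 Fr -3.5 Fz -1.72 w 0.022
[[[0.0078,-0.0038,0],[0,0,0]],[[0.0162,-0.0063,0],[0,0,0]]]
end cmd [ 0.528  -0.0683] th -521.0
```

```bash
python3 -m handwheel '[[[0.0078,-0.0038,0],[0,0,0]],[[0.0162,-0.0063,0],[0,0,0]]]' 0 80 | head -1;python3 c.py 0.5753 -0.052 0.528 -0.0683 -521 '[10,20]'
```

```text
time_s: 14.98
centre fit [ 0.5754 -0.052 ] [-0.1  0.3 -0.1  0.1  0.1  0.   0.   0.  -0.  -0. ]
t 14.97 p [ 0.529  -0.0705] r 0.0499 th -158.2 Ft 9.67 Fr -3.06 Fz -1.54 w 0.0224
[[[0.0087,-0.0009,0],[0,0,0]],[[0.0174,-0.0004,0],[0,0,0]]]
end cmd [ 0.5253 -0.0511] th -541.0
```

```bash
python3 -m handwheel '[[[0.0087,-0.0009,0],[0,0,0]],[[0.0174,-0.0004,0],[0,0,0]]]' 0 80 | head -1;python3 c.py 0.5753 -0.052 0.5253 -0.0511 -541 '[10,20]'
```

```text
time_s: 15.22
centre fit [ 0.5754 -0.052 ] [-0.   0.3 -0.   0.1  0.1  0.   0.   0.  -0.  -0.  -0.1]
t 15.22 p [ 0.5255 -0.0537] r 0.0498 th -178.0 Ft 10.12 Fr -1.72 Fz 2.51 w 0.0223
[[[0.0084,0.0021,0],[0,0,0]],[[0.0164,0.0055,0],[0,0,0]]]
end cmd [ 0.5286 -0.0341] th -561.0
```

```bash
python3 -m handwheel '[[[0.0084,0.0021,0],[0,0,0]],[[0.0164,0.0055,0],[0,0,0]]]' 0 80 | head -1;python3 c.py 0.5753 -0.052 0.5286 -0.0341 -561 '[10,20]'
python3 - <<'E'
from h import *
im=ctrl.read_camera("side"); cv2.imwrite("pics/c6.png",cv2.resize(im[170:240,280:380],(800,560),interpolation=cv2.INTER_CUBIC)[:,:,::-1])
E
```

```text
time_s: 15.48
centre fit [ 0.5754 -0.052 ] [-0.   0.3 -0.   0.1  0.1  0.   0.   0.  -0.  -0.  -0.1 -0. ]
t 15.47 p [ 0.5278 -0.0367] r 0.0499 th 162.1 Ft 10.19 Fr -1.08 Fz 4.25 w 0.0223
[[[0.0073,0.0048,0],[0,0,0]],[[0.0136,0.0109,0],[0,0,0]]]
end cmd [ 0.5376 -0.0192] th -581.0
```

View pics/c6.png

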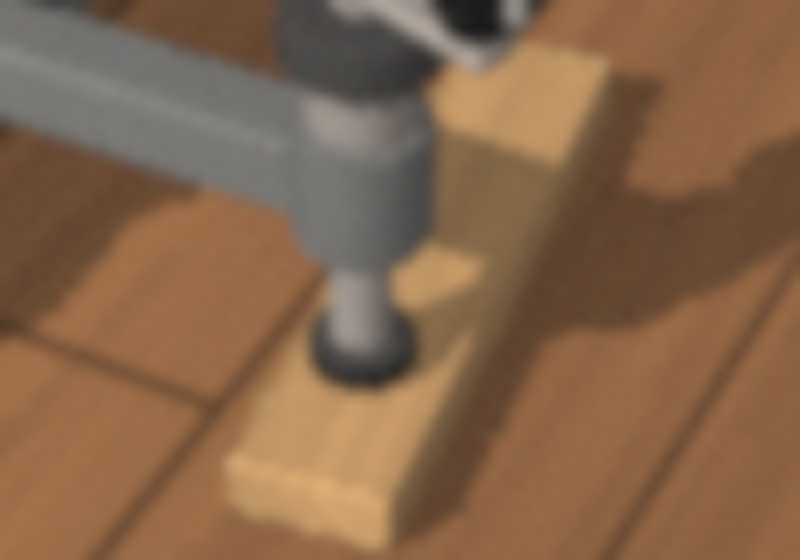

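The foot has dropped (bottom edge row 378→388) but the crank is still running free at about 10.2 N. Continuing.

```bash
python3 -m handwheel '[[[0.0073,0.0048,0],[0,0,0]],[[0.0136,0.0109,0],[0,0,0]]]' 0 80 | head -1;python3 c.py 0.5753 -0.052 0.5376 -0.0192 -581 '[10,20]'
```

```text
time_s: 15.78
centre fit [ 0.5754 -0.052 ] [-0.   0.3 -0.   0.1  0.1  0.   0.   0.  -0.  -0.  -0.1 -0.  -0. ]
t 15.78 p [ 0.536  -0.0212] r 0.0499 th 141.9 Ft 10.3 Fr -0.32 Fz 7.61 w 0.022
[[[0.0052,0.0070,0],[0,0,0]],[[0.0091,0.0148,0],[0,0,0]]]
end cmd [ 0.5511 -0.0083] th -601.0
```

Run:
```python
from h import *
for z in (.025,.03): print(z,[((proj("side",[.5753+.02*np.cos(a),-.0519+.02*np.sin(a),z])-[280,170])*8).round().tolist() for a in np.radians([0,62,152,242,332])])
```

```text
0.025 [[308.0, 335.0], [310.0, 375.0], [389.0, 385.0], [403.0, 331.0], [326.0, 321.0]]
0.03 [[308.0, 325.0], [310.0, 364.0], [389.0, 375.0], [403.0, 321.0], [326.0, 311.0]]
```

```bash
python3 -m handwheel '[[[0.0052,0.0070,0],[0,0,0]],[[0.0091,0.0148,0],[0,0,0]]]' 0 80 | head -1;python3 c.py 0.5753 -0.052 0.5511 -0.0083 -601 '[10,20]'
```

```text
time_s: 16.02
centre fit [ 0.5754 -0.052 ] [-0.   0.3 -0.   0.1  0.1  0.   0.   0.  -0.  -0.  -0.1 -0.  -0.   0. ]
t 16.02 p [ 0.5491 -0.0095] r 0.05 th 121.7 Ft 10.02 Fr 0.4 Fz 8.83 w 0.0219
[[[0.0025,0.0083,0],[0,0,0]],[[0.0035,0.0170,0],[0,0,0]]]
end cmd [ 0.5675 -0.0026] th -621.0
```

```bash
python3 -m handwheel '[[[0.0025,0.0083,0],[0,0,0]],[[0.0035,0.0170,0],[0,0,0]]]' 0 80 | head -1;python3 c.py 0.5753 -0.052 0.5675 -0.0026 -621 '[10,20]'
```

```text
time_s: 16.27
centre fit [ 0.5754 -0.052 ] [-0.   0.3 -0.   0.1  0.1  0.   0.   0.  -0.  -0.  -0.1 -0.  -0.1 -0.
  0. ]
t 16.27 p [ 0.5653 -0.003 ] r 0.05 th 101.6 Ft 9.06 Fr -0.36 Fz 10.72 w 0.022
[[[-0.0006,0.0087,0],[0,0,0]],[[-0.0026,0.0171,0],[0,0,0]]]
end cmd [ 0.5848 -0.0029] th -641.0
```

```bash
python3 -m handwheel '[[[-0.0006,0.0087,0],[0,0,0]],[[-0.0026,0.0171,0],[0,0,0]]]' 0 80 | head -1;python3 c.py 0.5753 -0.052 0.5848 -0.0029 -641 '[10,20]' | tail -3
```

```text
time_s: 16.52
t 16.52 p [ 0.5826 -0.0024] r 0.0501 th 81.7 Ft 10.18 Fr -0.11 Fz 10.35 w 0.0225
[[[-0.0035,0.0080,0],[0,0,0]],[[-0.0083,0.0153,0],[0,0,0]]]
end cmd [ 0.6011 -0.0091] th -661.0
```

```bash
python3 -m handwheel '[[[-0.0035,0.0080,0],[0,0,0]],[[-0.0083,0.0153,0],[0,0,0]]]' 0 80 | head -1;python3 c.py 0.5753 -0.052 0.6011 -0.0091 -661 '[10,20]' | tail -3
```

```text
time_s: 16.77
t 16.77 p [ 0.599  -0.0078] r 0.0502 th 61.8 Ft 9.95 Fr -0.88 Fz 10.8 w 0.0222
[[[-0.0060,0.0063,0],[0,0,0]],[[-0.0131,0.0114,0],[0,0,0]]]
end cmd [ 0.6142 -0.0205] th -681.0
```

```bash
python3 -m handwheel '[[[-0.0060,0.0063,0],[0,0,0]],[[-0.0131,0.0114,0],[0,0,0]]]' 0 80 | head -1;python3 c.py 0.5753 -0.052 0.6142 -0.0205 -681 '[10,20]' | tail -3
```

```text
time_s: 17.02
t 17.02 p [ 0.6124 -0.0182] r 0.0502 th 42.4 Ft 11.58 Fr 0.23 Fz 10.22 w 0.0222
[[[-0.0078,0.0038,0],[0,0,0]],[[-0.0162,0.0063,0],[0,0,0]]]
end cmd [ 0.6226 -0.0357] th -701.0
```

```bash
python3 -m handwheel '[[[-0.0078,0.0038,0],[0,0,0]]]' 0 80 | head -1;python3 c.py 0.5753 -0.052 0.6190 -0.0278 -691 '[10]' | tail -3
```

```text
time_s: 17.15
t 17.15 p [ 0.6175 -0.0249] r 0.0502 th 32.7 Ft 12.35 Fr 0.37 Fz 9.03 w 0.0224
[[[-0.0083,0.0025,0],[0,0,0]]]
end cmd [ 0.6226 -0.0357] th -701.0
```

```bash
python3 -m handwheel '[[[-0.0083,0.0025,0],[0,0,0]]]' 0 80 | head -1;python3 c.py 0.5753 -0.052 0.6226 -0.0357 -701 '[10]' | tail -3
```

```text
time_s: 17.27
t 17.27 p [ 0.6215 -0.0323] r 0.0502 th 23.1 Ft 12.85 Fr 1.84 Fz 7.7 w 0.0222
[[[-0.0087,0.0009,0],[0,0,0]]]
end cmd [ 0.6247 -0.0442] th -711.0
```

```bash
python3 -m handwheel '[[[-0.0087,0.0009,0],[0,0,0]]]' 0 80 | head -1;python3 c.py 0.5753 -0.052 0.6247 -0.0442 -711 '[10]' | tail -3
```

```text
time_s: 17.4
t 17.4 p [ 0.6241 -0.0404] r 0.0502 th 13.3 Ft 12.81 Fr 1.55 Fz 6.72 w 0.0224
[[[-0.0087,-0.0006,0],[0,0,0]]]
end cmd [ 0.6253 -0.0529] th -721.0
```

```bash
python3 -m handwheel '[[[-0.0087,-0.0006,0],[0,0,0]]]' 0 80 | head -1;python3 c.py 0.5753 -0.052 0.6253 -0.0529 -721 '[10]' | tail -3
```

```text
time_s: 17.52
t 17.52 p [ 0.6253 -0.0489] r 0.0501 th 3.5 Ft 13.36 Fr 3.12 Fz 5.27 w 0.0221
[[[-0.0084,-0.0021,0],[0,0,0]]]
end cmd [ 0.6244 -0.0615] th -731.0
```

```bash
python3 -m handwheel '[[[-0.0084,-0.0021,0],[0,0,0]]]' 0 80 | head -1;python3 c.py 0.5753 -0.052 0.6244 -0.0615 -731 '[10,20]' | tail -3
```

```text
time_s: 17.65
t 17.65 p [ 0.6251 -0.0575] r 0.0501 th -6.3 Ft 13.84 Fr 4.88 Fz 3.76 w 0.0225
[[[-0.0080,-0.0035,0],[0,0,0]],[[-0.0153,-0.0083,0],[0,0,0]]]
end cmd [ 0.6182 -0.0778] th -751.0
```

```bash
python3 -m handwheel '[[[-0.0080,-0.0035,0],[0,0,0]],[[-0.0153,-0.0083,0],[0,0,0]]]' 0 80 | head -1;python3 c.py 0.5753 -0.052 0.6182 -0.0778 -751 '[10]' | tail -3
```

```text
time_s: 17.9
t 17.9 p [ 0.6201 -0.0743] r 0.0501 th -26.5 Ft 16.12 Fr 5.7 Fz 1.16 w 0.0222
[[[-0.0063,-0.0060,0],[0,0,0]]]
end cmd [ 0.613  -0.0848] th -761.0
```

Ft is 16.1 N against 10.2 free (+5.9 N), which is in the target band. Stopping, easing off the hand's lead, then letting go and rising.

```bash
python3 -m handwheel '[[[0.0014,0.0014,0],[0,0,0]],[[0.0014,0.0014,0],[0,0,0]]]' 0 80 ; python3 c.py 0.5753 -0.052 0.6182 -0.0778 -751 '[10]' | tail -3|head -1
python3 -m handwheel '[[[0,0,0],[0,0,0]],[[0,0,0],[0,0,0]],[[0,0,0],[0,0,0]],[[0,0,0],[0,0,0]],[[0,0,-0.01],[0,0,0]],[[0,0,-0.03],[0,0,0]],[[0,0,-0.06],[0,0,0]],[[0,0,-0.09],[0,0,0]],[[0,0,-0.12],[0,0,0]],[[0,0,-0.15],[0,0,0]],[[0,0,-0.15],[0,0,0]]]' 1 80
python3 - <<'E'
from h import *
im=ctrl.read_camera("side"); t=ctrl.read_camera("top")
r=[ctrl.place_of("knob_mid",n)[:1] for n in("side","top")]; print(r)
a=cv2.resize(im,(480,300)); b=cv2.resize(im[140:240,280:380],(320,320))[:300]
cv2.imwrite("pics/c7.png",np.hstack([a,b])[:,:,::-1])
E
```

```text
time_s: 18.15
tool_pos: [0.6197, -0.0752, 0.2218]
ee_rot: [179.8, -0.0, 97.6]
contact_force: [4.4, 4.6, 3.6]
grip_width: 0.0222
t 18.15 p [ 0.6197 -0.0752] r 0.0501 th -27.6 Ft 6.14 Fr 1.72 Fz 3.64 w 0.0222
time_s: 19.52
tool_pos: [0.62, -0.0764, 0.3768]
ee_rot: [179.6, 0.2, 97.6]
contact_force: [0.7, 0.3, -0.8]
grip_width: 0.0857
[[{'uv': [313.7, 145.5], 'p': 0.66}], [{'uv': [354.4, 168.8], 'p': 0.44}]]
```

View pics/c7.png

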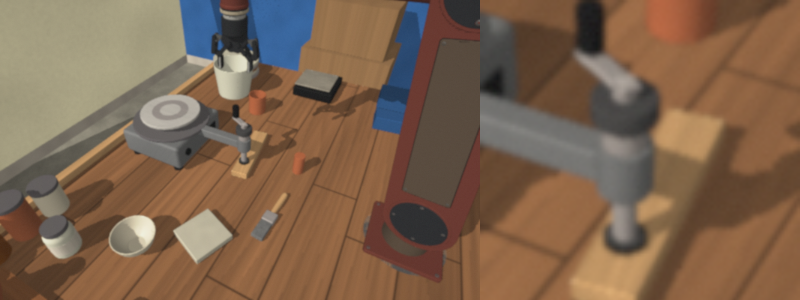

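The foot stands fully on the board. The gripper is well clear above, and the tile, brush, prop, bowl and mug sit where they were. Handing in.

```bash
python3 -c "
from bench import ctrl
o=ctrl.get_obs(); print(o['time_s'],o['contact_force']); print(ctrl.close_job())"
```

```text
19.725 [-0.26889788  0.42544908 -0.69448024]
the job is handed in; nothing more can be done
None
```

The board is under the foot, the foot bears on it, and I handed the job in at 19.7 s of the 72 s allowed.

- **Board:** I gripped it across its width near the outer end, slid it in and let it go. The foot stands about 68 mm from the board's centre. It is about 3 mm off the centreline, with 10 mm allowed, so the whole foot is on the board.
- **Crank:** I turned it about 1.8 turns clockwise. It took about 10.2 N when free, and I stopped at 16.1 N. That is 5.9 N above free, within the 4–7 N that is right.
- **Last checks:** The final side view shows the foot on the board and the gripper open, well clear above the crank. By eye, the tile, brush, prop, bowl and mug are where they were. The wrist force read about 0.9 N.
- **Disagreement:** The axis I found from the images was about 4 mm from the one the crank's circle showed: (0.572, -0.050) against (0.5753, -0.052). This caused about 16 N of sideways force on the knob in the first part of the turn, and I corrected it from there.

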